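# Close the joint between two carved frieze stones and lock it with the keeper

## Task

Slide the loose carved stone along the layout board, without lifting it, until it butts flush against the stone that is already bedded there, square and with its back against the wooden fence, so that the half rosettes meet. Press gently so the stone edges do not chip. Then swing the wooden keeper bar shut across the stone's free end, leaving the chisel, the rubbing block and the wooden packing block on the board where they lie.

Things in the scene. Friction and masses are not known exactly. Their poses are not given: they have to be found in the camera images.
- board: Fixed plywood board, 22 mm thick. Origin on the table surface; z up, x away from the robot, y along the fence towards the bedded stone. The slab spans x -140..170 and y -270..260 mm. The fence is a wooden batten along y, 30 mm wide, 22 mm above the board, y -130..250 mm, its near face at x = 85 mm.
- joint_mark (a point): Point on the board's top surface (22 mm above the table) at the middle of the bedded stone's bare end face, where the middle of the loose stone's joining end must come; axes as the board's. In the board frame at x 40, y 100 mm.
- fixed_stone: Cream limestone block bedded fast on the board, back against the fence: 90 mm (x) x 120 mm (y, along the fence) x 40 mm high, low relief to 46 mm, half a rosette at its -y end. Origin at the centre of its underside, board frame x 40, y 160 mm, axes as the board's.
- stone: The loose cream limestone block to be pushed, about 0.8 kg, too wide to grasp: 90 mm (its x) x 120 mm (its y) x 40 mm high, low relief to 46 mm (look only), half a rosette at its +y end, the joining end. Origin at the centre of its underside on the board's top. Starts 30 to 90 mm short of the bedded stone, 10 to 35 mm off the fence and turned by up to 0.22 rad.
- stone_end (a point): Bottom middle of the loose stone's joining end face, 60 mm along +y from its origin; axes as the stone's.
- keeper (a joint): Angle (rad) of the keeper, a dark wooden bar that swings flat on the board about an upright screw: 0 = shut (the bar points along board +x, flat along the free end of a stone that is home, with 1 mm of play), grows to 2.0 as it opens clockwise seen from above (1.57: it points along board -y).
- keeper_pivot (a point): The keeper's pivot axis on the bar's top; board frame x -85, y -33 mm, 39 mm above the table.
- keeper_tip (a point): Middle of the keeper's free end on its top, 154 mm from the pivot. The bar is 168 mm long (it runs 14 mm behind the pivot), 24 mm wide, its top 17 mm above the board, and stays where it is left.
- chisel: Stone chisel lying on the board behind the fence, 228 mm long, 18 mm high, wooden handle 100 mm long to its -x and steel blade to +x. Origin under the handle's blade end. Leave alone.
- rubbing_block: Grey abrasive block with a wooden back, 50 x 90 mm, 34 mm high, lying on the board in front of the bedded stone. Origin at the centre of its underside. Leave alone.
- wedge: Pale wooden packing block, 40 x 80 mm, 30 mm high, lying on the board beyond the open end of the fence. Origin at the centre of its underside. Leave alone.

How it is judged (in metres and radians):
On the way, in this order (a step that is already met when the one before it is completed fails the run):
1. the loose stone is butted home against the bedded stone and the fence (within 3 mm, square within 0.03 rad) while the keeper is still open (more than 0.9 rad) (y of stone_end in the frame of joint_mark above -0.003 m and x of stone_end in the frame of joint_mark between -0.003 and 0.003 m and angle between the y axis of stone and the y axis of board, either way round below 0.03 rad and value of joint keeper above 0.9 rad), for 0.2 s.
2. the keeper is swung shut across the stone's free end, within 0.06 rad (value of joint keeper below 0.06 rad), for 0.2 s.
At the end, for the whole second after the job is handed in: The loose stone rests flat and still on the board, butted to the bedded stone: gap between the end faces under 3 mm, back faces in line within 3 mm, square within 0.03 rad; the keeper is shut to within 0.06 rad (y of stone_end in the frame of joint_mark above -0.003 m and x of stone_end in the frame of joint_mark between -0.003 and 0.003 m and angle between the y axis of stone and the y axis of board, either way round below 0.03 rad and value of joint keeper below 0.06 rad and linear speed of stone below 0.01 m/s and angle between stone's own z axis and vertical below 0.03 rad); the robot touches nothing.
It fails at once if the stone is lifted more than 12 mm or tipped by more than 0.2 rad (height (world z) of stone above 0.034 m or angle between stone's own z axis and vertical above 0.2 rad).
It fails at once if the two stones are pressed together with more than 40 N (contact force between stone and fixed_stone above 40 N).
It fails at once if the chisel, the rubbing block or the packing block is moved by more than 20 mm (distance of any of chisel, rubbing_block, wedge from where it was at the start of the episode above 0.02 m).
It also fails if it takes over 58 s, if anything falls off the work surface, if the arm or the gripper's body presses on something with over 40 N, if the wrist force passes 120 N, or if a joint passes its speed limit or range.

## Robot

A 6-joint arm with a two-finger parallel gripper is mounted at the origin on the work surface. World frame = base frame: x ahead of the robot, y to its left, z up, the work surface at z = 0. Lengths are in m, angles in degrees, forces in N, time in s.
With the tool pointing down it reaches from about 0.25 to 0.85 m from the base axis. Payload 12.5 kg.
Tool frame: the origin (TCP) lies on the mounting face of the last link; the fingertips stand 186 mm ahead of it and the grasp point (between the pads) lies grip_point_offset ahead of it (grip_point_offset is the distance from the TCP to the grasp point, in m); z points along the fingers, y is the line along which they close (so a half turn about z gives the same grasp; the last joint's range is limited). The gripper opens to 93 mm and grips with 3 to 60 N. Pads are 15 mm wide; open, the fingers measure 128 mm over their backs; the gripper's body (75 mm by 188 mm) begins 65 mm behind the grasp point.
Start: joints at [-78.3, 20.094, 94.641, -0, 65.266, -4.847], TCP at [0.157, -0.527, 0.405] pointing down, gripper open.
Joint ranges: [-157.81, 157.81], [-45, 120.19], [0.68, 151.7], [-89.99, 269.99], [4.06, 180], [-164.3, 164.3]. Speed limits (degrees/s): [127.2, 127.2, 159.86, 180, 180, 180].

## Interface

Orientations are given as [roll, pitch, yaw] about the fixed x, y, z axes, in that order (R = Rz(yaw) Ry(pitch) Rx(roll)).
In Python, from rig import * gives the robot as it stands.
- The arm moves only by the shell command python3 -m crank 'ROWS' [FORCE]. ROWS is JSON, a list of rows, each an object with "offset": the shift along the tool's x, y, z normalised to -1 to 1, where 1 is 150 mm, a list of three; "angular": the turn, a rotation vector about the tool's x, y, z normalised to -1 to 1, where 1 is pi/2 rad, a list of three; "jaw": the closure, from -1 (fully open) to 1 (shut). In form: [{"offset": [x, y, z], "angular": [ax, ay, az], "jaw": jaw}, ...]. A call has 1 to 8 rows; each row is the pose to reach, as a shift and turn from the pose commanded when the call began, along the tool's axes at that moment; what a row does not reach only later rows make up. A row lasts 1/10 s, in which the tool goes at most 50 mm and 8.59 degrees, less where a joint would pass 70% of its speed; a pose out of reach is approached as far as the arm can. A call with a number of a shift or a turn outside -1 to 1 is refused whole. A call with a gripper value outside its range is refused whole. The fingers move at their own pace and stop on an object; FORCE is the grip in N (left out, the last holds). Time passes only in rows, so rows that repeat a pose let the fingers close. It gives the time, the measured TCP pose, the force, the opening and the grip force at its end, in the units of the state.
- get_state(): the state, without advancing time (a new reading comes with each control period).
- get_image(name): name is "scene" or "side" or "wrist"; returns (picture, depth): 384x512x3 uint8, blue, green, red; 384x512 float32, m along the optical axis (not along the pixel's ray), 0 where there is no reading.
- calibration(name): a dict with "mtx" (3x3 intrinsics, pixels), "extrinsics" (4x4, takes a point from camera to world coordinates). Camera axes: x right, y up, looking along -z (the intrinsics and any distortion apply to the point x, -y, -z); pixel columns grow to the right and rows downward; lengths in m; the calibration is good to about 2 mm. A picture is of the moment at which its call begins: read the wrist's pose just before it. calibration takes no time and is no camera call; for the wrist camera it gives the pose at the moment of the call.
- job_done(): hands the job in; it is judged then, once.
The state is a dict: "time_s": time; "joint_pos": joint angles; "qd": joint speeds; "effort": joint torques, N m; "tool_pos": TCP position; "tool_rot": TCP orientation; "contact_force": force on the tool from outside, world axes, zero at the start; "moment": the same for the moment, N m; "gripper_width": finger opening in m; "finger_force": force on a finger pad.
Only numpy, scipy, OpenCV 4.12 (cv2) and the standard library are available. Lean on these libraries where they do the work, as an engineer would, in place of code of your own. Each camera call takes 0.05 s, during which the arm holds its last target. There are 200 camera calls.

## Working session

There is one attempt and no reset: what is moved stays moved. The work goes in short steps, Python scripts to look and compute and a shell command to move; the robot and the scene stay as the last step left them, time stands still between calls to the robot, and variables do not carry over. Pictures are saved under pics/ and viewed, at most 10 in all, crops included, and the job is handed in when it is done.

```bash
ls; mkdir -p pics
cat > h.py <<'E'
from rig import *
import numpy as np, cv2
def snap(n,f):
    c=calibration(n); im,d=get_image(n); cv2.imwrite('pics/'+f+'.png',im); np.savez('pics/'+f+'.npz',d=d,K=c['mtx'],E=c['extrinsics'],im=im); return im,d
def pts(f,uv=None):
    z=np.load('pics/'+f+'.npz'); d=z['d'];K=z['K'];E=z['E']
    if uv is None: v,u=np.mgrid[:384,:512]; dd=d
    else:
        uv=np.array(uv); u,v=uv[:,0],uv[:,1]; dd=d[v.astype(int),u.astype(int)]
    P=np.stack([(u-K[0][2])/K[0][0]*dd,-(v-K[1][2])/K[1][1]*dd,-dd,np.ones_like(dd)],-1)
    return (P@np.array(E).T)[...,:3]
E
python3 - <<'E'
from h import *
s=get_state(); print(s)
for n in ['scene','side']:
    snap(n,n+'1'); print(calibration(n))
a=cv2.imread('pics/scene1.png');cv2.imwrite('pics/scene1b.png',cv2.resize(a,(800,600)))
a=cv2.imread('pics/side1.png');cv2.imwrite('pics/side1b.png',cv2.resize(a,(800,600)))
E
```

```text
pics
{'time_s': 0.0, 'joint_pos': array([-7.83001399e+01,  2.01245982e+01,  9.46753084e+01, -1.28891672e-03,
        6.52647056e+01, -4.84863102e+00]), 'qd': array([ 0.03499119, -0.0933429 ,  0.03160094, -0.00292808, -0.01854907,
        0.06423269]), 'effort': array([-1.44187321e-03, -4.97327006e+01, -2.85249567e+01,  6.98519521e-02,
        2.57198192e-02, -9.36477409e-05]), 'tool_pos': array([ 0.1566404, -0.5270994,  0.4042097]), 'tool_rot': array([-1.79935520e+02, -4.29538996e-03,  1.65490286e+01]), 'contact_force': array([-0.51552131,  0.54846743,  0.34277152]), 'moment': array([-0.01999567, -0.00931358, -0.07375639]), 'finger_force': 0.0, 'gripper_width': 0.09289690295377843}
{'mtx': array([[447.05879256,   0.        , 256.46202489],
       [  0.        , 447.05879256, 194.55694996],
       [  0.        ,   0.        ,   1.        ]]), 'extrinsics': array([[-0.19485104, -0.65901474,  0.72645209,  1.40216288],
       [ 0.98077715, -0.13880434,  0.13714784,  0.16701077],
       [ 0.01045226,  0.73921101,  0.67339277,  0.78645882],
       [ 0.        ,  0.        ,  0.        ,  1.        ]])}
{'mtx': array([[396.94538758,   0.        , 254.68271359],
       [  0.        , 396.94538758, 191.71043282],
       [  0.        ,   0.        ,   1.        ]]), 'extrinsics': array([[-0.78387373,  0.46343761, -0.41324032,  0.23765398],
       [-0.62084203, -0.59555239,  0.50977693,  0.50343659],
       [-0.00985646,  0.6561577 ,  0.75455943,  0.73882619],
       [ 0.        ,  0.        ,  0.        ,  1.        ]])}
```

View pics/scene1b.png

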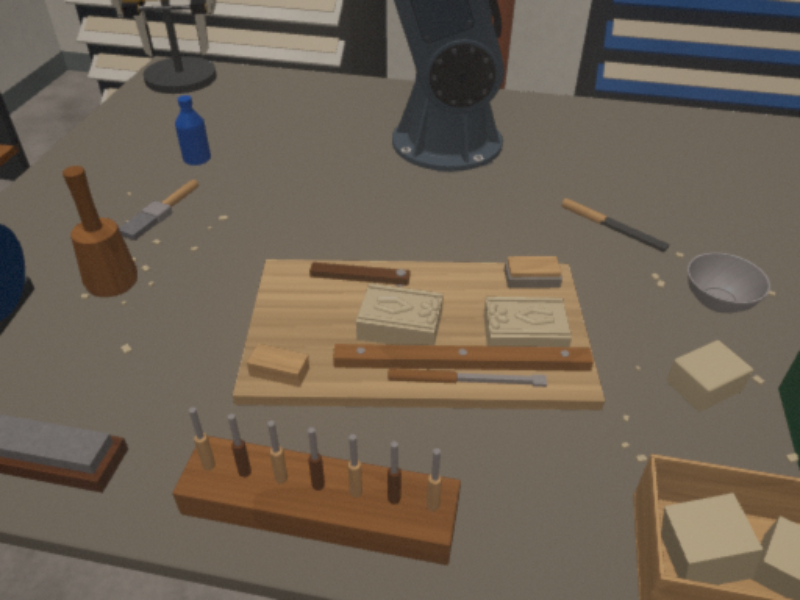

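View pics/side1b.png

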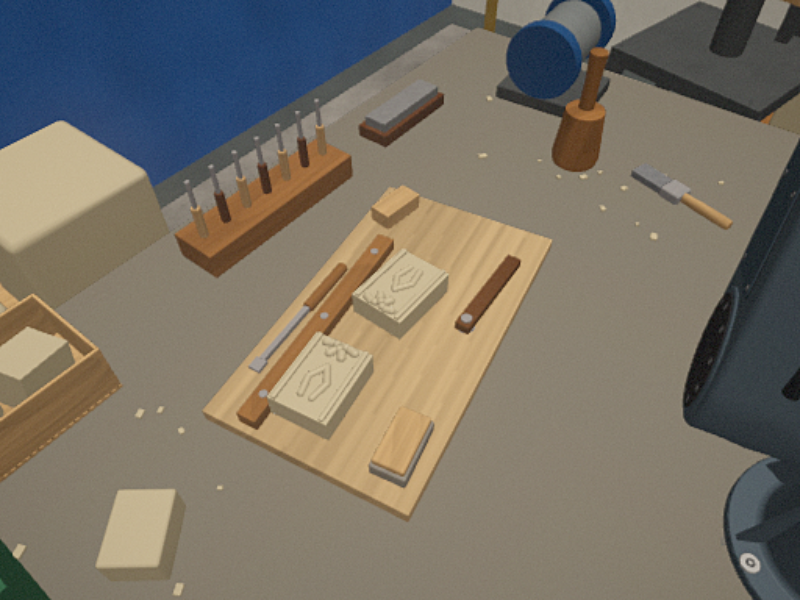

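The scene view shows the bedded stone at (527,322), the loose stone at (400,313), the keeper at (360,272) with its pivot screw at (402,273), the fence, the wedge at (278,363), the chisel and the rubbing block. The side view agrees. Next I fit the board, the stones and the keeper from depth.

```bash
cat >> h.py <<'E'
def cloud(fs):
    return np.vstack([pts(f)[np.load('pics/'+f+'.npz')['d']>0] for f in fs])
def rects(P,zlo,zhi,minn=150,res=0.001):
    # connected components of points in a height band -> minAreaRect (m)
    x0,y0=0.15,-0.6; Q=P[(P[:,2]>zlo)&(P[:,2]<zhi)]
    ij=((Q[:,:2]-[x0,y0])/res).astype(int); ok=((ij>=0)&(ij<1000)).all(1); ij=ij[ok];Q=Q[ok]
    m=np.zeros((1000,1000),np.uint8); m[ij[:,0],ij[:,1]]=255
    m=cv2.morphologyEx(m,cv2.MORPH_CLOSE,np.ones((5,5)))
    n,l=cv2.connectedComponents(m); lab=l[ij[:,0],ij[:,1]]
    out=[]
    for k in range(1,n):
        q=Q[lab==k]
        if len(q)>minn:
            r=cv2.minAreaRect(q[:,:2].astype(np.float32)*1000); out.append((np.round(r[0],1),np.round(r[1],1),round(r[2],2),len(q),round(float(np.median(q[:,2])),4)))
    return out
E
python3 - <<'E'
from h import *
for fs in (['scene1'],['side1']):
    P=cloud(fs); print(fs)
    P=P[(P[:,0]>.2)&(P[:,0]<.85)&(abs(P[:,1])<.45)]
    for b in [(.012,.030),(.034,.0415),(.0415,.050),(.057,.075)]:
        print(b); [print('  ',r) for r in rects(P,*b)]
# pivot & tip, tip ends, from pixels (scene enlarged 800/512)
f=512/800
for n,u in (('scene1',[(402,273),(312,267),(360,272),(463,352),(360,351),(565,354)]),('side1',[(466,318),(515,260),(490,290),(324,316),(374,251),(264,394)])):
    print(n,np.round(pts(n,np.array(u)*f),4))
E
```

```text
['scene1']
(0.012, 0.03)
   (array([614.1,  45.3]), array([314.2, 530.6]), 10.49, 11416, 0.0219)
(0.034, 0.0415)
   (array([526.7, -70.3]), array([ 29., 167.]), 4.56, 394, 0.0386)
   (array([709.4,  67.7]), array([  7.9, 257.5]), 10.49, 271, 0.0378)
   (array([723.9, 135.7]), array([ 17.3, 225.6]), 9.23, 405, 0.0366)
(0.0415, 0.05)
   (array([685.7, 124.8]), array([ 36.4, 379.1]), 11.33, 1686, 0.044)
(0.057, 0.075)
   (array([610.8, 212.4]), array([ 89.1, 120.7]), 10.86, 1390, 0.0632)
   (array([629.6,  19.2]), array([ 88.6, 119.6]), 0.34, 1325, 0.063)
['side1']
(0.012, 0.03)
   (array([614.4,  44.3]), array([311.4, 531.9]), 10.7, 15405, 0.0219)
(0.034, 0.0415)
   (array([526.1, -70.5]), array([ 24.4, 170. ]), 4.37, 540, 0.0387)
   (array([721.9, 129.1]), array([ 17.8, 215.4]), 9.17, 359, 0.0364)
(0.0415, 0.05)
   (array([468.9, 215.4]), array([47.9, 89.3]), 12.31, 160, 0.0438)
   (array([641.3, 116. ]), array([119.9, 380.7]), 10.78, 1546, 0.0439)
(0.057, 0.075)
   (array([607.8, 211.6]), array([ 91.5, 121.1]), 10.33, 2212, 0.0628)
   (array([626.4,  18.3]), array([ 91.8, 122.9]), 0.42, 1547, 0.0627)
scene1 [[ 0.5235  0.0025  0.042 ]
 [ 0.535  -0.1498  0.0382]
 [ 0.5313 -0.0675  0.0384]
 [ 0.6868  0.1259  0.0458]
 [ 0.7139 -0.0228  0.0438]
 [ 0.6577  0.2732  0.0433]]
side1 [[ 0.5205 -0.0021  0.0392]
 [ 0.5266 -0.1481  0.0386]
 [ 0.5233 -0.0708  0.0379]
 [ 0.6836  0.1246  0.0436]
 [ 0.7128 -0.0238  0.0429]
 [ 0.6557  0.2707  0.0427]]
```

Board origin ≈ (0.599, 0.047) with yaw 10.6°. The fixed stone and the slab fit agree within 1 mm. The loose stone sits at board (23, −33) mm with relative yaw −10°, and the keeper is at about 1.68 rad. I will push the stone with two spread fingers, first squaring it to the fence and then sliding it along.

```bash
cat > g.py <<'E'
from h import *
import sys
from scipy.spatial.transform import Rotation as R
O=np.array([.599,.047]); PSI=10.6
B=R.from_euler('z',PSI,degrees=True).as_matrix()[:2,:2]
def st():
    s=get_state(); b=B.T@(np.array(s['tool_pos'][:2])-O)*1000
    f=np.array(s['contact_force']); fb=B.T@f[:2]
    return s,b,fb,f[2]
if __name__=='__main__':
    s,b,fb,fz=st()
    print('t %.2f board xy %s z %.1f yaw_b %.2f rp %s w %.1f Fb %s Fz %.1f'%(s['time_s'],b.round(1),s['tool_pos'][2]*1000,s['tool_rot'][2]-PSI,np.round(s['tool_rot'][:2],2),s['gripper_width']*1000,fb.round(1),fz))
    for a in sys.argv[1:]:   # targets bx,by,z,yawb -> offset rows units from now
        x,y,z,w=map(float,a.split(','))
        p=np.append(B@np.array([x,y])/1000+O,z/1000)
        Rt=R.from_euler('xyz',s['tool_rot'],degrees=True); Rg=R.from_euler('xyz',[180,0,w+PSI],degrees=True)
        print(a,'offset',((Rt.inv().apply(p-s['tool_pos']))/.15).round(3).tolist(),'ang',((Rt.inv()*Rg).as_rotvec()/(np.pi/2)).round(3).tolist())
E
python3 g.py -- 2>/dev/null; python3 g.py -60,-38,300,0
```

```text
t 0.10 board xy [-540.4 -482.9] z 404.3 yaw_b 5.95 rp [-179.94   -0.  ] w 92.6 Fb [-0.3  0.4] Fz 0.3
t 0.10 board xy [-540.4 -482.9] z 404.3 yaw_b 5.95 rp [-179.94   -0.  ] w 92.6 Fb [-0.3  0.4] Fz 0.3
-60,-38,300,0 offset [3.493, -2.618, 0.698] ang [-0.001, -0.0, 0.066]
```

```bash
for i in 1 2 3; do :; done
python3 -m crank '[{"offset":[0.9,-0.65,0],"angular":[0,0,0.066],"jaw":-0.29},{"offset":[0.9,-0.65,0],"angular":[0,0,0.066],"jaw":-0.29},{"offset":[0.9,-0.65,0],"angular":[0,0,0.066],"jaw":-0.29},{"offset":[0.9,-0.65,0],"angular":[0,0,0.066],"jaw":-0.29},{"offset":[0.9,-0.65,0],"angular":[0,0,0.066],"jaw":-0.29}]' 20
python3 -m crank '[{"offset":[0.9,-0.75,0],"angular":[0,0,0],"jaw":-0.29},{"offset":[0.9,-0.75,0],"angular":[0,0,0],"jaw":-0.29},{"offset":[0.9,-0.75,0],"angular":[0,0,0],"jaw":-0.29},{"offset":[0.9,-0.75,0],"angular":[0,0,0],"jaw":-0.29},{"offset":[0.9,-0.75,0],"angular":[0,0,0],"jaw":-0.29}]'
python3 -m crank '[{"offset":[0.9,-0.75,0],"angular":[0,0,0],"jaw":-0.29},{"offset":[0.9,-0.75,0],"angular":[0,0,0],"jaw":-0.29},{"offset":[0.9,-0.75,0],"angular":[0,0,0],"jaw":-0.29},{"offset":[0.9,-0.75,0],"angular":[0,0,0],"jaw":-0.29},{"offset":[0.9,-0.75,0],"angular":[0,0,0],"jaw":-0.29}]'
python3 g.py -52,-38,300,0 -52,-38,222,0
```

```text
time_s: 0.6
tool_pos: [0.2593, -0.3938, 0.4047]
tool_rot: [-180.0, -0.0, 10.8]
contact_force: [0.7, -0.7, 0.1]
gripper_width: 0.0613
finger_force: 0.0
time_s: 1.1
tool_pos: [0.3714, -0.2589, 0.4046]
tool_rot: [-180.0, -0.0, 10.8]
contact_force: [-0.8, -1.1, 0.0]
gripper_width: 0.0598
finger_force: 0.0
time_s: 1.6
tool_pos: [0.4836, -0.124, 0.4044]
tool_rot: [-180.0, -0.0, 10.7]
contact_force: [-0.4, -0.4, -1.1]
gripper_width: 0.0599
finger_force: 0.0
t 1.60 board xy [-144.9 -146.8] z 404.4 yaw_b 0.12 rp [-179.99   -0.  ] w 59.9 Fb [-0.5 -0.3] Fz -1.1
-52,-38,300,0 offset [0.621, -0.724, 0.696] ang [-0.0, -0.0, 0.001]
-52,-38,222,0 offset [0.621, -0.724, 1.216] ang [-0.0, -0.0, 0.001]
```

```bash
python3 -m crank '[{"offset":[0.62,-0.724,0.3],"angular":[0,0,0.001],"jaw":-0.29},{"offset":[0.62,-0.724,0.5],"angular":[0,0,0.001],"jaw":-0.29},{"offset":[0.62,-0.724,0.6],"angular":[0,0,0.001],"jaw":-0.29},{"offset":[0.62,-0.724,0.695],"angular":[0,0,0.001],"jaw":-0.29},{"offset":[0.62,-0.724,0.695],"angular":[0,0,0.001],"jaw":-0.29},{"offset":[0.62,-0.724,0.695],"angular":[0,0,0.001],"jaw":-0.29}]'
python3 - <<'E'
from h import *
for n in ['scene','side']: snap(n,n+'2')
a=[cv2.resize(cv2.imread(f'pics/{n}2.png'),None,fx=1.6,fy=1.6) for n in ['scene','side']]
cv2.imwrite('pics/v2.png',np.hstack([a[0][230:600,200:600],a[1][100:470,250:650]]))
E
python3 g.py -52,-38,222,0
```

```text
time_s: 2.2
tool_pos: [0.5537, -0.0023, 0.3007]
tool_rot: [180.0, 0.1, 10.5]
contact_force: [-0.6, -0.1, 0.2]
gripper_width: 0.0599
finger_force: 0.0
t 2.30 board xy [-53.5 -40.2] z 302.0 yaw_b -0.18 rp [ 1.7996e+02 -1.0000e-01] w 59.8 Fb [ 0.8 -0.1] Fz -0.3
-52,-38,222,0 offset [0.009, -0.015, 0.533] ang [0.0, -0.001, -0.002]
```

View pics/v2.png

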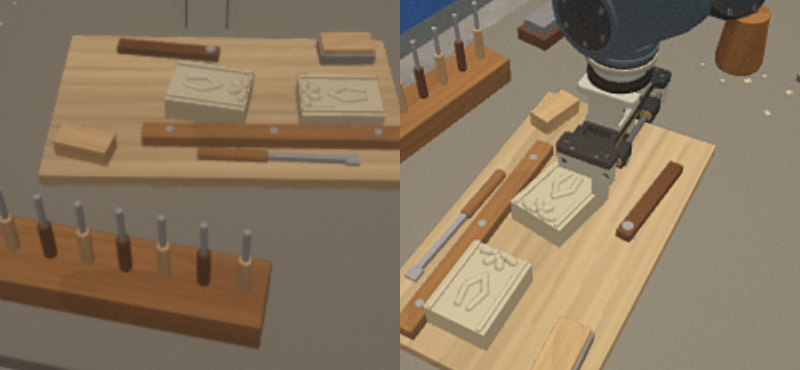

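The scene crop shows the two fingertips hovering at the top (185–228, 10), behind the stone's near face. The side crop agrees, and nothing has been disturbed. Now I descend.

```bash
python3 -m crank '[{"offset":[0.01,0,0.25],"angular":[0,0,-0.002],"jaw":-0.29},{"offset":[0.01,0,0.4],"angular":[0,0,-0.002],"jaw":-0.29},{"offset":[0.01,0,0.48],"angular":[0,0,-0.002],"jaw":-0.29},{"offset":[0.01,0,0.52],"angular":[0,0,-0.002],"jaw":-0.29},{"offset":[0.01,0,0.52],"angular":[0,0,-0.002],"jaw":-0.29}]'
python3 g.py
python3 -m crank '[{"offset":[0.02,0,0],"angular":[0,0,0],"jaw":-0.29},{"offset":[0.04,0,0],"angular":[0,0,0],"jaw":-0.29},{"offset":[0.06,0,0],"angular":[0,0,0],"jaw":-0.29},{"offset":[0.08,0,0],"angular":[0,0,0],"jaw":-0.29},{"offset":[0.1,0,0],"angular":[0,0,0],"jaw":-0.29}]'
python3 g.py
```

```text
time_s: 2.8
tool_pos: [0.5553, -0.0008, 0.2231]
tool_rot: [180.0, -0.0, 10.7]
contact_force: [0.7, 1.1, -0.5]
gripper_width: 0.0602
finger_force: 0.0
t 2.80 board xy [-51.7 -39. ] z 223.1 yaw_b 0.06 rp [ 1.7999e+02 -4.0000e-02] w 60.2 Fb [0.9 0.9] Fz -0.5
time_s: 3.3
tool_pos: [0.57, 0.0025, 0.2225]
tool_rot: [-180.0, 0.0, 10.7]
contact_force: [-2.0, -2.5, 1.3]
gripper_width: 0.0598
finger_force: 1.6
t 3.30 board xy [-36.7 -38.4] z 222.5 yaw_b 0.09 rp [-1.8e+02  4.0e-02] w 59.8 Fb [-2.5 -2.1] Fz 1.3
```

```bash
python3 -m crank '[{"offset":[0.02,0,0],"angular":[0,0,0],"jaw":-0.29},{"offset":[0.04,0,0],"angular":[0,0,0],"jaw":-0.29},{"offset":[0.06,0,0],"angular":[0,0,0],"jaw":-0.29},{"offset":[0.08,0,0],"angular":[0,0,0],"jaw":-0.29},{"offset":[0.1,0,0],"angular":[0,0,0],"jaw":-0.29},{"offset":[0.11,0,0],"angular":[0,0,0],"jaw":-0.29},{"offset":[0.12,0,0],"angular":[0,0,0],"jaw":-0.29}]'
python3 g.py
python3 -m crank '[{"offset":[0.007,0,0],"angular":[0,0,0],"jaw":-0.29},{"offset":[0.013,0,0],"angular":[0,0,0],"jaw":-0.29},{"offset":[0.02,0,0],"angular":[0,0,0],"jaw":-0.29}]'
python3 g.py
```

```text
time_s: 4.0
tool_pos: [0.5877, 0.0059, 0.2224]
tool_rot: [-180.0, 0.0, 10.7]
contact_force: [-4.9, -2.4, 2.3]
gripper_width: 0.0598
finger_force: 2.4
t 4.00 board xy [-18.7 -38.3] z 222.4 yaw_b 0.10 rp [-1.8e+02  2.0e-02] w 59.8 Fb [-5.3 -1.5] Fz 2.3
time_s: 4.3
tool_pos: [0.5905, 0.0065, 0.2224]
tool_rot: [-180.0, 0.0, 10.7]
contact_force: [-4.3, -0.1, 1.6]
gripper_width: 0.0599
finger_force: 2.2
t 4.30 board xy [-15.8 -38.2] z 222.4 yaw_b 0.11 rp [-1.7999e+02  3.0000e-02] w 59.9 Fb [-4.3  0.7] Fz 1.6
```

```bash
for i in 1; do python3 -m crank '[{"offset":[0.007,0,0],"angular":[0,0,0],"jaw":-0.29},{"offset":[0.013,0,0],"angular":[0,0,0],"jaw":-0.29}]'; done
python3 g.py
python3 -m crank '[{"offset":[0.004,0,0],"angular":[0,0,0],"jaw":-0.29},{"offset":[0.008,0,0],"angular":[0,0,0],"jaw":-0.29}]'
python3 g.py
```

```text
time_s: 4.5
tool_pos: [0.5915, 0.0066, 0.2224]
tool_rot: [-180.0, 0.3, 10.7]
contact_force: [-19.1, -4.5, 14.4]
gripper_width: 0.0599
finger_force: 9.4
t 4.50 board xy [-14.8 -38.3] z 222.4 yaw_b 0.11 rp [-179.96    0.27] w 59.9 Fb [-19.6  -0.9] Fz 14.4
time_s: 4.7
tool_pos: [0.592, 0.0067, 0.2224]
tool_rot: [-179.9, 0.4, 10.7]
contact_force: [-23.9, -5.3, 19.1]
gripper_width: 0.06
finger_force: 12.3
t 4.70 board xy [-14.3 -38.3] z 222.4 yaw_b 0.11 rp [-179.94    0.42] w 60.0 Fb [-24.4  -0.8] Fz 19.1
```

Flush on the fence. I back off, rise, turn 90° and go behind the free end.

```bash
python3 -m crank '[{"offset":[-0.1,0,0],"angular":[0,0,0],"jaw":-0.29},{"offset":[-0.15,0,0],"angular":[0,0,0],"jaw":0.3},{"offset":[-0.15,0,-0.3],"angular":[0,0,0],"jaw":0.355},{"offset":[-0.15,0,-0.5],"angular":[0,0,0],"jaw":0.355},{"offset":[-0.15,0,-0.5],"angular":[0,0,0],"jaw":0.355}]'
python3 g.py 42,-130,300,90
```

```text
time_s: 5.2
tool_pos: [0.5728, 0.0028, 0.3017]
tool_rot: [179.9, -0.5, 10.7]
contact_force: [-0.2, -0.2, 0.7]
gripper_width: 0.0332
finger_force: 0.0
t 5.20 board xy [-33.8 -38.6] z 301.7 yaw_b 0.10 rp [179.89  -0.47] w 33.2 Fb [-0.3 -0.2] Fz 0.7
42,-130,300,90 offset [0.505, 0.61, 0.017] ang [0.005, -0.003, -0.999]
```

```bash
python3 -m crank '[{"offset":[0.1,0.61,0],"angular":[0,0,-0.999],"jaw":0.355},{"offset":[0.5,0.61,0.0],"angular":[0,0,-0.999],"jaw":0.355},{"offset":[0.5,0.61,0.0],"angular":[0,0,-0.999],"jaw":0.355},{"offset":[0.5,0.61,0.0],"angular":[0,0,-0.999],"jaw":0.355},{"offset":[0.5,0.61,0],"angular":[0,0,-0.999],"jaw":0.355},{"offset":[0.5,0.61,0],"angular":[0,0,-0.999],"jaw":0.355},{"offset":[0.5,0.61,0],"angular":[0,0,-0.999],"jaw":0.355},{"offset":[0.5,0.61,0],"angular":[0,0,-0.999],"jaw":0.355}]'
python3 g.py 42,-130,300,90 42,-130,222,90
```

```text
time_s: 6.0
tool_pos: [0.6624, -0.0731, 0.2966]
tool_rot: [180.0, -0.0, 79.5]
contact_force: [-0.3, 0.6, -0.5]
gripper_width: 0.0296
finger_force: 0.0
t 6.00 board xy [  40.2 -129.7] z 296.6 yaw_b 68.93 rp [ 1.7999e+02 -1.0000e-02] w 29.6 Fb [-0.2  0.7] Fz -0.5
42,-130,300,90 offset [0.003, 0.012, -0.023] ang [0.0, -0.0, -0.234]
42,-130,222,90 offset [0.002, 0.012, 0.497] ang [0.0, -0.0, -0.234]
```

```bash
python3 -m crank '[{"offset":[0,0.012,0],"angular":[0,0,-0.234],"jaw":0.355},{"offset":[0,0.012,0],"angular":[0,0,-0.234],"jaw":0.355},{"offset":[0,0.012,0.2],"angular":[0,0,-0.234],"jaw":0.355},{"offset":[0,0.012,0.4],"angular":[0,0,-0.234],"jaw":0.355},{"offset":[0,0.012,0.48],"angular":[0,0,-0.234],"jaw":0.355},{"offset":[0,0.012,0.495],"angular":[0,0,-0.234],"jaw":0.355},{"offset":[0,0.012,0.495],"angular":[0,0,-0.234],"jaw":0.355}]'
python3 - <<'E'
from h import *
for n in ['scene','side']: snap(n,n+'3')
for n in ['scene3','side3']:
    P=cloud([n]); [print(n,r) for r in rects(P[P[:,0]>.5],.057,.068)]
a=[cv2.resize(cv2.imread(f'pics/{n}3.png'),None,fx=1.6,fy=1.6) for n in ['scene','side']]
cv2.imwrite('pics/v3.png',np.hstack([a[0][200:570,200:600],a[1][100:470,250:650]]))
E
python3 g.py
```

```text
time_s: 6.7
tool_pos: [0.6643, -0.0736, 0.2237]
tool_rot: [180.0, 0.0, 100.2]
contact_force: [-0.4, -0.0, 1.5]
gripper_width: 0.0299
finger_force: 0.0
scene3 (array([610.2, 212.2]), array([ 91.1, 120.5]), 10.06, 1312, 0.0629)
scene3 (array([645.5,  30.4]), array([ 87.5, 119.8]), 10.39, 1296, 0.0628)
scene3 (array([933.6, 371.6]), array([161.7,  28.7]), 10.33, 199, 0.0624)
side3 (array([607.7, 211.8]), array([ 90.9, 120.3]), 10.71, 2107, 0.0625)
side3 (array([642.1,  29.8]), array([ 91., 123.]), 10.96, 1485, 0.0626)
t 6.80 board xy [  42.2 -130.6] z 224.6 yaw_b 89.63 rp [1.7988e+02 4.0000e-02] w 29.8 Fb [-0.1 -1.1] Fz 0.3
```

View pics/v3.png

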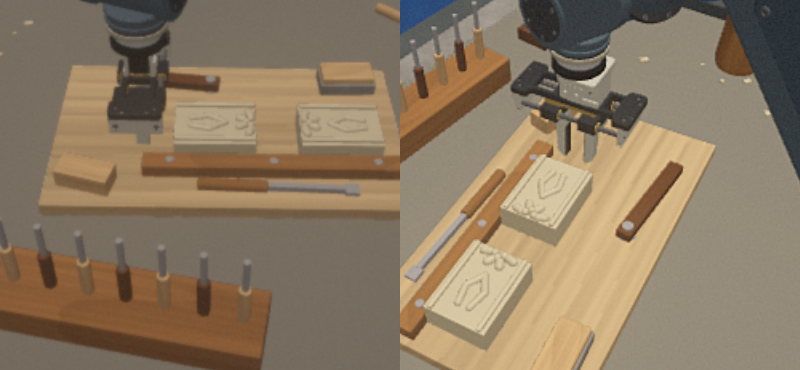

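The stone is now square and in line with the bedded one (0.7 mm), with a 65 mm gap. The fingers are behind its free end at crop (143,135). I push along the fence.

```bash
python3 -m crank '[{"offset":[0.1,0,0.01],"angular":[0,0,-0.004],"jaw":0.355},{"offset":[0.18,0,0.01],"angular":[0,0,-0.004],"jaw":0.355},{"offset":[0.22,0,0.01],"angular":[0,0,-0.004],"jaw":0.355},{"offset":[0.25,0,0.01],"angular":[0,0,-0.004],"jaw":0.355},{"offset":[0.28,0,0.01],"angular":[0,0,-0.004],"jaw":0.355},{"offset":[0.31,0,0.01],"angular":[0,0,-0.004],"jaw":0.355},{"offset":[0.34,0,0.01],"angular":[0,0,-0.004],"jaw":0.355}]'
python3 g.py
python3 -m crank '[{"offset":[0.03,0,0],"angular":[0,0,0],"jaw":0.355},{"offset":[0.06,0,0],"angular":[0,0,0],"jaw":0.355},{"offset":[0.09,0,0],"angular":[0,0,0],"jaw":0.355},{"offset":[0.12,0,0],"angular":[0,0,0],"jaw":0.355},{"offset":[0.15,0,0],"angular":[0,0,0],"jaw":0.355},{"offset":[0.17,0,0],"angular":[0,0,0],"jaw":0.355},{"offset":[0.19,0,0],"angular":[0,0,0],"jaw":0.355},{"offset":[0.2,0,0],"angular":[0,0,0],"jaw":0.355}]'
python3 g.py
```

```text
time_s: 7.5
tool_pos: [0.655, -0.0237, 0.2221]
tool_rot: [180.0, 0.1, 100.6]
contact_force: [-1.0, -7.0, 1.5]
gripper_width: 0.0301
finger_force: 2.9
t 7.50 board xy [ 42.  -79.8] z 222.1 yaw_b 90.00 rp [1.7999e+02 7.0000e-02] w 30.1 Fb [-2.2 -6.7] Fz 1.5
time_s: 8.3
tool_pos: [0.6494, 0.0058, 0.2221]
tool_rot: [180.0, 0.1, 100.6]
contact_force: [-0.5, -6.6, 2.5]
gripper_width: 0.0303
finger_force: 3.0
t 8.30 board xy [ 42.  -49.7] z 222.1 yaw_b 90.01 rp [1.7999e+02 7.0000e-02] w 30.3 Fb [-1.7 -6.4] Fz 2.5
```

```bash
python3 -m crank '[{"offset":[0.02,0,0],"angular":[0,0,0],"jaw":0.355},{"offset":[0.04,0,0],"angular":[0,0,0],"jaw":0.355},{"offset":[0.06,0,0],"angular":[0,0,0],"jaw":0.355},{"offset":[0.075,0,0],"angular":[0,0,0],"jaw":0.355},{"offset":[0.085,0,0],"angular":[0,0,0],"jaw":0.355},{"offset":[0.095,0,0],"angular":[0,0,0],"jaw":0.355}]'
python3 g.py
python3 -m crank '[{"offset":[0.005,0,0],"angular":[0,0,0],"jaw":0.355},{"offset":[0.01,0,0],"angular":[0,0,0],"jaw":0.355},{"offset":[0.015,0,0],"angular":[0,0,0],"jaw":0.355}]'
python3 g.py
```

```text
time_s: 8.9
tool_pos: [0.6468, 0.0197, 0.2221]
tool_rot: [180.0, 0.1, 100.6]
contact_force: [-0.4, -6.7, 3.0]
gripper_width: 0.0298
finger_force: 3.0
t 8.90 board xy [ 42.  -35.7] z 222.1 yaw_b 90.00 rp [1.7999e+02 7.0000e-02] w 29.8 Fb [-1.6 -6.5] Fz 3.0
time_s: 9.2
tool_pos: [0.6464, 0.0218, 0.2221]
tool_rot: [180.0, 0.1, 100.6]
contact_force: [-0.0, -5.2, 2.1]
gripper_width: 0.0297
finger_force: 3.0
t 9.20 board xy [ 42.  -33.5] z 222.1 yaw_b 90.00 rp [1.7999e+02 7.0000e-02] w 29.7 Fb [-1.  -5.1] Fz 2.1
```

```bash
python3 -m crank '[{"offset":[0.005,0,0],"angular":[0,0,0],"jaw":0.355},{"offset":[0.01,0,0],"angular":[0,0,0],"jaw":0.355},{"offset":[0.015,0,0],"angular":[0,0,0],"jaw":0.355}]'
python3 g.py
python3 -m crank '[{"offset":[0.004,0,0],"angular":[0,0,0],"jaw":0.355}]'
python3 g.py
```

```text
time_s: 9.5
tool_pos: [0.646, 0.0241, 0.2221]
tool_rot: [180.0, 0.1, 100.6]
contact_force: [-1.4, -6.1, 1.9]
gripper_width: 0.0302
finger_force: 3.0
t 9.50 board xy [ 42.  -31.2] z 222.1 yaw_b 90.00 rp [1.7999e+02 7.0000e-02] w 30.2 Fb [-2.5 -5.7] Fz 1.9
time_s: 9.6
tool_pos: [0.6459, 0.0247, 0.2221]
tool_rot: [180.0, 0.1, 100.6]
contact_force: [0.2, -6.3, 2.6]
gripper_width: 0.0296
finger_force: 3.0
t 9.60 board xy [ 42.  -30.6] z 222.1 yaw_b 90.00 rp [1.7999e+02 7.0000e-02] w 29.6 Fb [-0.9 -6.2] Fz 2.6
```

```bash
for k in 1; do python3 -m crank '[{"offset":[0.004,0,0],"angular":[0,0,0],"jaw":0.355}]' >/dev/null; python3 g.py; done
python3 -m crank '[{"offset":[0.004,0,0],"angular":[0,0,0],"jaw":0.355}]' >/dev/null; python3 g.py
```

```text
t 9.70 board xy [ 42. -30.] z 222.1 yaw_b 90.00 rp [1.7999e+02 7.0000e-02] w 29.9 Fb [-2.8 -6. ] Fz 2.5
t 9.80 board xy [ 42.  -29.6] z 222.2 yaw_b 90.01 rp [1.7999e+02 9.0000e-02] w 30.0 Fb [ -2.2 -10.4] Fz 2.3
```

```bash
python3 -m crank '[{"offset":[0.002,0,0],"angular":[0,0,0],"jaw":0.355}]' >/dev/null; python3 g.py
python3 -m crank '[{"offset":[0.002,0,0],"angular":[0,0,0],"jaw":0.355}]' >/dev/null; python3 g.py
```

```text
t 9.90 board xy [ 42.  -29.5] z 222.2 yaw_b 90.01 rp [1.7998e+02 1.1000e-01] w 29.9 Fb [ -2.  -10.3] Fz 2.6
t 10.00 board xy [ 42.  -29.4] z 222.1 yaw_b 90.01 rp [1.7999e+02 1.3000e-01] w 30.4 Fb [ -1.5 -11.7] Fz 2.4
```

```bash
python3 -m crank '[{"offset":[0.004,0,0],"angular":[0,0,0],"jaw":0.355}]' >/dev/null; python3 g.py
python3 -m crank '[{"offset":[0.002,0,0],"angular":[0,0,0],"jaw":0.355},{"offset":[0.002,0,0],"angular":[0,0,0],"jaw":0.355}]' >/dev/null; python3 g.py
python3 - <<'E'
from h import *
for n in ['scene','side']: snap(n,n+'4')
for n in ['scene4','side4']:
    P=cloud([n]); P=P[(P[:,0]>.5)&(P[:,0]<.8)]; [print(n,r) for r in rects(P,.057,.068)]
a=[cv2.resize(cv2.imread(f'pics/{n}4.png'),None,fx=2.4,fy=2.4,interpolation=cv2.INTER_CUBIC) for n in ['scene','side']]
cv2.imwrite('pics/v4.png',np.hstack([a[0][360:760,480:880],a[1][300:700,350:750]]))
E
```

```text
t 10.10 board xy [ 42.  -29.2] z 222.2 yaw_b 90.01 rp [179.98   0.18] w 29.8 Fb [ -2.1 -17.8] Fz 0.5
t 10.30 board xy [ 42.  -29.2] z 222.1 yaw_b 90.00 rp [179.98   0.19] w 30.1 Fb [ -1.9 -16.8] Fz 1.7
scene4 (array([623.1, 145.2]), array([ 90. , 256.6]), 10.76, 2359, 0.063)
side4 (array([620.9, 144.8]), array([ 92. , 257.3]), 10.63, 3804, 0.0626)
```

View pics/v4.png

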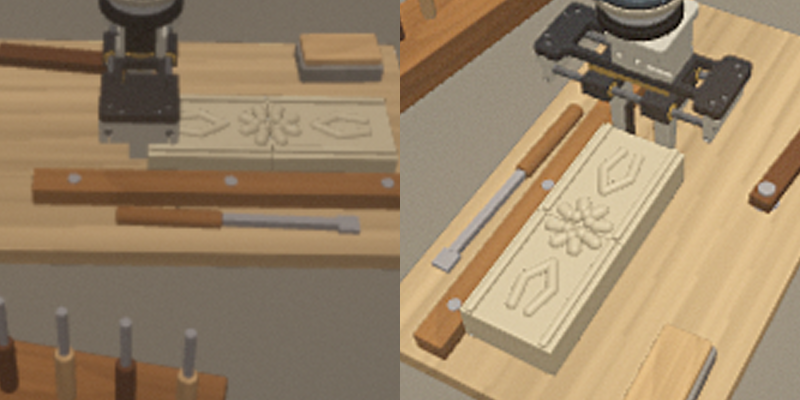

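The joint at crop (272,147) is closed, the rosette is whole, and the back faces are in line. I withdraw and measure the alignment without the gripper, then work out the keeper arc.

```bash
python3 -m crank '[{"offset":[-0.1,0,0],"angular":[0,0,0],"jaw":0.355},{"offset":[-0.25,0,0],"angular":[0,0,0],"jaw":1},{"offset":[-0.28,0,-0.3],"angular":[0,0,0],"jaw":1},{"offset":[-0.28,0,-0.52],"angular":[0,0,0],"jaw":1},{"offset":[-0.28,0,-0.52],"angular":[0,0,0],"jaw":1}]'
cat > k.py <<'E'
import numpy as np
def tgt(q,gap,r=110.,z=215):
    p=np.array([-85,-33.])+r*np.array([np.cos(q),-np.sin(q)])+(21+gap)*np.array([-np.sin(q),-np.cos(q)])
    return '%.1f,%.1f,%.0f,%.1f'%(p[0],p[1],z,90-np.degrees(q))
E
python3 - <<'E'
from h import *
from g import B,O
from k import *
print(tgt(1.68,12))
for n in ['scene','side']: snap(n,n+'5')
for n in ['scene5','side5']:
    P=cloud([n]); b=(P[:,:2]-O)@B*1000; m=(P[:,2]>.0595)&(P[:,2]<.064)
    for lo,hi in ((-15,30),(50,95),(105,150),(170,215)):
        q=b[m&(b[:,1]>lo)&(b[:,1]<hi)&(b[:,0]>-20)&(b[:,0]<100)]
        print(n,lo,np.percentile(q[:,0],[1,99]).round(1),len(q))
E
python3 g.py $(python3 -c "from k import *;print(tgt(1.68,12,z=300))")
```

```text
time_s: 10.9
tool_pos: [0.6541, -0.0141, 0.3046]
tool_rot: [179.6, 0.1, 100.6]
contact_force: [0.5, 0.0, 0.3]
gripper_width: 0.0031
finger_force: 0.0
-129.8,-138.7,215,-6.3
scene5 -15 [ 4.5 84.6] 314
scene5 50 [ 2.2 84.7] 264
scene5 105 [ 4.5 85.2] 254
scene5 170 [ 3.5 84.1] 312
side5 -15 [-5.6 83.6] 391
side5 50 [-5.4 83.3] 373
side5 105 [-5.6 83. ] 449
side5 170 [-5.8 83.1] 587
t 11.00 board xy [ 42.  -69.6] z 300.1 yaw_b 89.98 rp [179.94  -0.  ] w 0.9 Fb [-0.3  0.4] Fz -1.3
-129.8,-138.7,300,-6.3 offset [-0.461, -1.145, -0.0] ang [0.0, -0.001, 1.07]
```

The back faces are in line to about 0.5 mm along the whole length. Now the keeper.

```bash
python3 -m crank '[{"offset":[-0.35,-0.9,0],"angular":[0,0,0.98],"jaw":1},{"offset":[-0.35,-0.9,0],"angular":[0,0,0.98],"jaw":1},{"offset":[-0.35,-0.9,0],"angular":[0,0,0.98],"jaw":1},{"offset":[-0.35,-0.9,0],"angular":[0,0,0.98],"jaw":1},{"offset":[-0.35,-0.9,0],"angular":[0,0,0.98],"jaw":1},{"offset":[-0.35,-0.9,0],"angular":[0,0,0.98],"jaw":1},{"offset":[-0.35,-0.9,0],"angular":[0,0,0.98],"jaw":1},{"offset":[-0.35,-0.9,0],"angular":[0,0,0.98],"jaw":1}]'
python3 g.py $(python3 -c "from k import *;print(tgt(1.68,12,z=300),tgt(1.68,12))")
```

```text
time_s: 11.8
tool_pos: [0.5296, -0.0898, 0.2983]
tool_rot: [-179.9, 0.1, 31.5]
contact_force: [-0.1, -0.8, -0.4]
gripper_width: 0.0007
finger_force: 0.0
t 11.80 board xy [ -93.3 -121.7] z 298.3 yaw_b 20.89 rp [-1.7989e+02  9.0000e-02] w 0.7 Fb [-0.3 -0.8] Fz -0.4
-129.8,-138.7,300,-6.3 offset [-0.267, 0.019, -0.011] ang [-0.001, 0.001, 0.302]
-129.8,-138.7,215,-6.3 offset [-0.267, 0.02, 0.556] ang [-0.001, 0.001, 0.302]
```

```bash
python3 -m crank '[{"offset":[-0.267,0.02,0],"angular":[0,0,0.302],"jaw":1},{"offset":[-0.267,0.02,0],"angular":[0,0,0.302],"jaw":1},{"offset":[-0.267,0.02,0],"angular":[0,0,0.302],"jaw":1},{"offset":[-0.267,0.02,0.2],"angular":[0,0,0.302],"jaw":1},{"offset":[-0.267,0.02,0.4],"angular":[0,0,0.302],"jaw":1},{"offset":[-0.267,0.02,0.52],"angular":[0,0,0.302],"jaw":1},{"offset":[-0.267,0.02,0.556],"angular":[0,0,0.302],"jaw":1},{"offset":[-0.267,0.02,0.556],"angular":[0,0,0.302],"jaw":1}]'
python3 g.py $(python3 -c "from k import *;print(tgt(1.68,0),tgt(1.6,0),*[tgt(q,0) for q in (1.5,1.4,1.3,1.2,1.1,1.0,.9)])")
```

```text
time_s: 12.6
tool_pos: [0.4973, -0.1135, 0.2153]
tool_rot: [-179.9, 0.1, 4.7]
contact_force: [1.0, -0.0, -0.2]
gripper_width: 0.0009
finger_force: 0.0
t 12.60 board xy [-129.5 -139. ] z 215.3 yaw_b -5.94 rp [-1.7994e+02  1.3000e-01] w 0.9 Fb [ 1.  -0.2] Fz -0.2
-117.9,-140.1,215,-6.3 offset [0.078, -0.001, 0.002] ang [-0.001, 0.001, 0.004]
-109.2,-142.3,215,-1.7 offset [0.137, 0.008, 0.002] ang [-0.001, 0.001, -0.047]
-98.2,-144.2,215,4.1 offset [0.211, 0.013, 0.002] ang [-0.001, 0.001, -0.112]
-87.0,-145.0,215,9.8 offset [0.286, 0.01, 0.001] ang [-0.001, 0.001, -0.175]
-75.8,-144.6,215,15.5 offset [0.36, -0.0, 0.001] ang [-0.001, 0.001, -0.238]
-64.7,-143.1,215,21.2 offset [0.433, -0.018, 0.001] ang [-0.001, 0.001, -0.302]
-53.8,-140.6,215,27.0 offset [0.503, -0.042, 0.001] ang [-0.001, 0.001, -0.366]
-43.2,-136.9,215,32.7 offset [0.571, -0.074, 0.001] ang [-0.001, 0.001, -0.429]
-33.1,-132.2,215,38.4 offset [0.635, -0.112, 0.001] ang [-0.001, 0.001, -0.493]
```

```bash
python3 -m crank '[{"offset":[0.078,0,0],"angular":[0,0,0],"jaw":1},{"offset":[0.137,0.008,0],"angular":[0,0,-0.047],"jaw":1},{"offset":[0.211,0.013,0],"angular":[0,0,-0.112],"jaw":1},{"offset":[0.286,0.01,0],"angular":[0,0,-0.175],"jaw":1},{"offset":[0.36,0,0],"angular":[0,0,-0.238],"jaw":1},{"offset":[0.433,-0.018,0],"angular":[0,0,-0.302],"jaw":1},{"offset":[0.503,-0.042,0],"angular":[0,0,-0.366],"jaw":1},{"offset":[0.571,-0.074,0],"angular":[0,0,-0.429],"jaw":1}]'
python3 g.py $(python3 -c "from k import *;print(*[tgt(q,0) for q in (.9,.8,.7,.6,.5,.4,.3,.22)])")
```

```text
time_s: 13.4
tool_pos: [0.5833, -0.0954, 0.2175]
tool_rot: [179.9, -0.0, 43.5]
contact_force: [-1.3, 0.0, 0.2]
gripper_width: 0.0002
finger_force: 0.4
t 13.40 board xy [ -41.6 -137. ] z 217.5 yaw_b 32.91 rp [ 1.7993e+02 -5.0000e-02] w 0.2 Fb [-1.3  0.2] Fz 0.2
-33.1,-132.2,215,38.4 offset [0.065, 0.004, 0.017] ang [0.001, -0.0, -0.061]
-23.4,-126.5,215,44.2 offset [0.14, 0.007, 0.017] ang [0.001, -0.0, -0.125]
-14.4,-119.9,215,49.9 offset [0.215, 0.003, 0.017] ang [0.001, -0.0, -0.189]
-6.1,-112.4,215,55.6 offset [0.288, -0.009, 0.017] ang [0.001, -0.0, -0.252]
1.5,-104.2,215,61.4 offset [0.36, -0.028, 0.017] ang [0.001, -0.0, -0.317]
8.1,-95.2,215,67.1 offset [0.43, -0.054, 0.017] ang [0.001, -0.0, -0.38]
13.9,-85.6,215,72.8 offset [0.497, -0.087, 0.017] ang [0.001, -0.0, -0.443]
17.8,-77.5,215,77.4 offset [0.548, -0.118, 0.017] ang [0.001, -0.0, -0.494]
```

```bash
python3 -m crank '[{"offset":[0.065,0.004,0.01],"angular":[0,0,-0.061],"jaw":1},{"offset":[0.14,0.007,0.01],"angular":[0,0,-0.125],"jaw":1},{"offset":[0.215,0.003,0.01],"angular":[0,0,-0.189],"jaw":1},{"offset":[0.288,-0.009,0.01],"angular":[0,0,-0.252],"jaw":1},{"offset":[0.36,-0.028,0.01],"angular":[0,0,-0.317],"jaw":1},{"offset":[0.43,-0.054,0.01],"angular":[0,0,-0.38],"jaw":1},{"offset":[0.497,-0.087,0.01],"angular":[0,0,-0.443],"jaw":1},{"offset":[0.548,-0.118,0.01],"angular":[0,0,-0.494],"jaw":1}]'
python3 g.py $(python3 -c "from k import *;print(*[tgt(q,0) for q in (.18,.14,.1,.06,.03,0)])")
python3 - <<'E'
from h import *
snap('side','side6')
a=cv2.resize(cv2.imread('pics/side6.png'),None,fx=2.4,fy=2.4,interpolation=cv2.INTER_CUBIC)
cv2.imwrite('pics/v6.png',a[200:750,350:1100])
E
```

```text
time_s: 14.2
tool_pos: [0.6308, -0.0256, 0.2161]
tool_rot: [179.9, 0.0, 88.0]
contact_force: [-0.2, -0.4, -0.7]
gripper_width: 0.0002
finger_force: 0.4
t 14.20 board xy [ 17.9 -77.2] z 216.1 yaw_b 77.38 rp [1.7989e+02 1.0000e-02] w 0.2 Fb [-0.3 -0.4] Fz -0.7
19.5,-73.4,215,79.7 offset [0.027, 0.005, 0.007] ang [0.001, 0.0, -0.026]
21.0,-69.1,215,82.0 offset [0.057, 0.008, 0.007] ang [0.001, 0.0, -0.051]
22.4,-64.9,215,84.3 offset [0.087, 0.011, 0.007] ang [0.001, 0.0, -0.077]
23.5,-60.6,215,86.6 offset [0.116, 0.012, 0.007] ang [0.001, 0.0, -0.102]
24.3,-57.3,215,88.3 offset [0.139, 0.012, 0.007] ang [0.001, 0.0, -0.121]
25.0,-54.0,215,90.0 offset [0.161, 0.012, 0.007] ang [0.001, 0.0, -0.14]
```

View pics/v6.png

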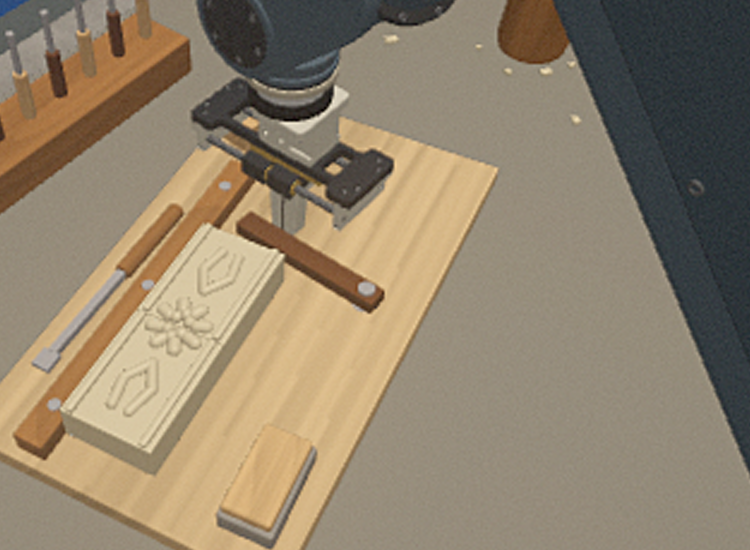

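The keeper, from its pivot at (367,289) to its tip at (245,225), follows the fingers and is nearly shut. The stones are still together. I finish in small, force-checked steps.

```bash
python3 -m crank '[{"offset":[0.027,0.005,0],"angular":[0,0,-0.026],"jaw":1},{"offset":[0.057,0.008,0],"angular":[0,0,-0.051],"jaw":1},{"offset":[0.087,0.011,0],"angular":[0,0,-0.077],"jaw":1},{"offset":[0.116,0.012,0],"angular":[0,0,-0.102],"jaw":1},{"offset":[0.13,0.012,0],"angular":[0,0,-0.121],"jaw":1},{"offset":[0.139,0.012,0],"angular":[0,0,-0.13],"jaw":1},{"offset":[0.145,0.012,0],"angular":[0,0,-0.14],"jaw":1}]' >/dev/null
python3 g.py 25,-54,215,90
python3 -m crank '[{"offset":[0.006,0,0],"angular":[0,0,0],"jaw":1},{"offset":[0.012,0,0],"angular":[0,0,0],"jaw":1}]' >/dev/null
python3 g.py
```

```text
t 14.95 board xy [ 23.6 -57. ] z 215.2 yaw_b 89.73 rp [1.7996e+02 1.0000e-02] w 0.6 Fb [-0.5 -0.2] Fz 0.8
25,-54,215,90 offset [0.02, 0.009, 0.001] ang [0.0, 0.0, -0.003]
t 15.15 board xy [ 23.4 -55.2] z 214.9 yaw_b 89.69 rp [179.99   0.  ] w 0.3 Fb [-0.2 -0.7] Fz 0.1
```

```bash
python3 -m crank '[{"offset":[0.005,0,0],"angular":[0,0,0],"jaw":1},{"offset":[0.008,0,0],"angular":[0,0,0],"jaw":1}]' >/dev/null
python3 g.py
python3 -m crank '[{"offset":[0.005,0,0],"angular":[0,0,0],"jaw":1}]' >/dev/null
python3 g.py
```

```text
t 15.35 board xy [ 23.4 -54.1] z 214.9 yaw_b 89.73 rp [1.7999e+02 3.0000e-02] w 0.7 Fb [ 1.  -4.2] Fz -0.2
t 15.45 board xy [ 23.4 -53.8] z 214.9 yaw_b 89.74 rp [1.7998e+02 8.0000e-02] w 0.5 Fb [-0.6 -9.6] Fz -0.6
```

```bash
python3 -m crank '[{"offset":[0.003,0,0],"angular":[0,0,0],"jaw":1}]' >/dev/null
python3 g.py
python3 - <<'E'
from h import *
from g import B,O
for n in ['scene','side']:
    snap(n,n+'7'); P=cloud([n+'7']); b=(P[:,:2]-O)@B*1000
    m=(P[:,2]>.034)&(P[:,2]<.041)&(b[:,0]>-97)&(b[:,0]<-10)&(b[:,1]>-60)&(b[:,1]<0)
    print(n,m.sum()); 
    if m.sum()>50: print(cv2.minAreaRect(b[m].astype(np.float32)), cv2.fitLine(b[m].astype(np.float32),cv2.DIST_HUBER,0,.01,.01).ravel())
E
```

```text
t 15.55 board xy [ 23.4 -53.7] z 214.9 yaw_b 89.75 rp [1.7998e+02 1.2000e-01] w 0.7 Fb [ -0.2 -11.9] Fz -0.4
scene 0
side 299
((-53.41630554199219, -32.76756286621094), (26.81436538696289, 86.36557006835938), 89.06507110595703) [  0.9985603   -0.05364094 -51.349426   -29.772753  ]
```

It has met the stop at 12 N, at the expected shut position. I withdraw and check.

```bash
python3 -m crank '[{"offset":[-0.08,0,0],"angular":[0,0,0],"jaw":1},{"offset":[-0.2,0,0],"angular":[0,0,0],"jaw":1},{"offset":[-0.25,0,-0.3],"angular":[0,0,0],"jaw":1},{"offset":[-0.6,0,-0.6],"angular":[0,0,0],"jaw":1},{"offset":[-0.9,0,-0.9],"angular":[0,0,0],"jaw":1},{"offset":[-0.9,0,-0.9],"angular":[0,0,0],"jaw":1},{"offset":[-0.9,0,-0.9],"angular":[0,0,0],"jaw":1},{"offset":[-0.9,0,-0.9],"angular":[0,0,0],"jaw":1}]' >/dev/null
python3 g.py
python3 - <<'E'
from h import *
from g import B,O
for n in ['scene','side']:
    snap(n,n+'8'); P=cloud([n+'8']); b=(P[:,:2]-O)@B*1000
    m=(P[:,2]>.036)&(P[:,2]<.041)&(b[:,0]>-99)&(b[:,0]<75)&(b[:,1]>-60)&(b[:,1]<-24)
    q=b[m].astype(np.float32); print(n,m.sum(),cv2.minAreaRect(q) if len(q) else '')
    Q=P[(P[:,0]>.5)&(P[:,0]<.8)]; [print(r) for r in rects(Q,.057,.068)]
a=[cv2.resize(cv2.imread(f'pics/{n}8.png'),None,fx=2.4,fy=2.4,interpolation=cv2.INTER_CUBIC) for n in ['scene','side']]
cv2.imwrite('pics/v8.png',np.hstack([a[0][360:760,480:880],a[1][300:700,350:750]]))
E
```

```text
t 16.45 board xy [  22.3 -188.4] z 349.2 yaw_b 89.65 rp [-1.7997e+02 -4.0000e-02] w 0.1 Fb [-0.1  0.2] Fz 0.1
scene 321 ((-13.534782409667969, -34.39280319213867), (168.14605712890625, 19.226924896240234), 0.3928350806236267)
(array([620.7, 154.1]), array([ 91.4, 238.9]), 10.05, 2579, 0.0629)
side 300 ((-15.601142883300781, -34.618080139160156), (21.10704231262207, 166.43031311035156), 89.96078491210938)
(array([619.2, 152.8]), array([ 91.7, 242.3]), 10.7, 3757, 0.0626)
```

View pics/v8.png

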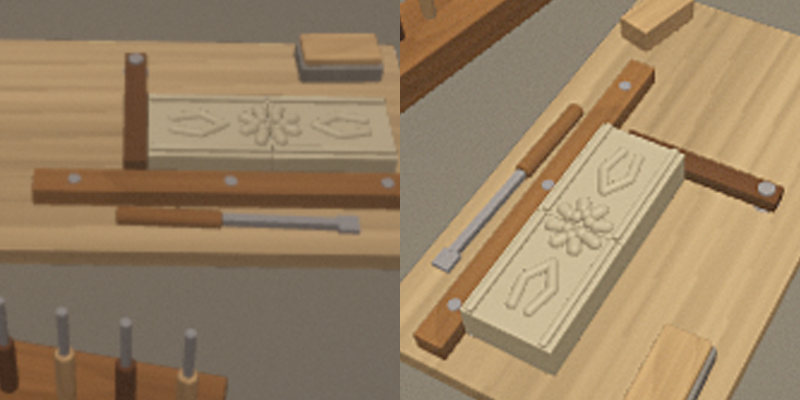

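The keeper lies flat across the free end, within about 0.01 rad of shut. The stones are butted, 240 mm overall, and the rosette at (270,125) is whole. The chisel, rubbing block and wedge look undisturbed.

```bash
python3 -c "from rig import *; print(job_done())"
```

```text
the job is handed in; nothing more can be done
None
```

The stone is butted flush and square to the bedded stone with its back on the fence, the keeper is shut across its free end, the other pieces look undisturbed, and the job is handed in at about 16.5 s of the 58 s; the verdict was not reported back.

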